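# Rehouse the tall spice tube and close the caddy's keeper

## Robot

A 6-joint arm with a two-finger parallel gripper is mounted at the origin on the work surface. World frame = base frame: x ahead of the robot, y to its left, z up, the work surface at z = 0. Lengths are in mm, angles in rad, forces in N, time in s.
With the tool pointing down it reaches from about 325 to 1000 mm from the base axis. Payload 5.1 kg.
Tool frame: the origin (TCP) lies on the centre line of the jaws, within the pads' length; the fingertips stand 22 mm ahead of it and the grasp point (between the pads) lies 3 mm ahead of it; z points along the fingers, y is the line along which they close (so a half turn about z gives the same grasp; the last joint's range is limited). The gripper opens to 85 mm and grips with 20 to 120 N. Pads are 22 mm wide; open, the fingers measure 114 mm over their backs; the gripper's body (76 mm by 85 mm) begins 54 mm behind the grasp point. The pads swing forward as they close: fully open they stand 13 mm farther back than shut.
Start: joints at [-0.083, 0.124, 1.65, -0, 1.367, -0.083], TCP at [649.988, -0.028, 223.122] pointing down, gripper open.
Joint ranges: [-2.61, 2.61], [-1.02, 2.33], [0.03, 2.71], [-1.35, 4.49], [0.32, 2.68], [-2.91, 2.91]. Speed limits (rad/s): [2.57, 2.57, 3.14, 3.14, 3.14, 3.14].

## Interface

Orientations are given as a rotation vector (axis times angle).
In Python, from station import * gives the robot as it stands. The module is installed in compiled form; this text tells all that it offers.
- The arm moves only by the tool jog_arm, never from a script. Its argument "plan" is a list that holds one entry, the list of rows, each a list of 7 numbers: the shift along the tool's x, y, z in cm, then the turn, a rotation vector about the tool's x, y, z in rad, then the gripper's target within -1 to 1 (shut at 1, half-way at 0, fully open at -1). In form: [[[x, y, z, rx, ry, rz, jaw], ...]]. A call has exactly 5 rows; each row is the pose to reach, as a shift and turn from the pose commanded when the call began, along the tool's axes at that moment; what a row does not reach only later rows make up. A row lasts 1/10 s, in which the tool goes at most 50 mm and 8.59 degrees, less where a joint would pass 70% of its speed; a pose out of reach is approached as far as the arm can. A call with a gripper value outside its range is refused whole. The fingers move at their own pace and stop on an object; the grip force is fixed at half the most. Time passes only in rows, so rows that repeat a pose let the fingers close, or fill a call up. It gives the time, the measured TCP pose, the force, the opening and the grip force at its end, in the units of the state.
- state(): the state, without advancing time (a new reading comes with each control period).
- get_image(name): name is "scene" or "side" or "wrist"; returns (picture, depth): 384x512x3 uint8, red, green, blue; 384x512 float32, mm along the optical axis (not along the pixel's ray), 0 where there is no reading.
- camera_model(name): a dict with "fx", "fy", "cx", "cy" (pixels), "eye" and "rotation" of the camera in the world; the wrist camera has in their place "mount" (4x4, takes a point from camera to tool coordinates, whose origin is the TCP and whose axes are the flange's). Camera axes: x right, y down, z forward; pixel columns grow to the right and rows downward; lengths in mm; the calibration is good to about 2 mm. A picture is of the moment at which its call begins: read the wrist's pose just before it. camera_model takes no time and is no camera call.
- close_job(): hands the job in; it is judged then, once.
The state is a dict: "time": time; "qpos": joint angles; "joint_vel": joint speeds; "joint_efforts": joint torques, N m; "ee_pos": TCP position; "tool_rot": TCP orientation; "ft_force": force on the tool from outside, world axes, zero at the start; "torque": the same for the moment, N m; "grip_width": finger opening in mm; "grasp_force": force on a finger pad.
Only numpy, scipy, OpenCV 4.12 (cv2) and the standard library are available. Lean on these libraries where they do the work, as an engineer would, in place of code of your own. Each camera call takes 0.05 s, during which the arm holds its last target. There are 200 camera calls.

## Task

The tall spice tube stands too high in its well, so the caddy's keeper bar will not close. Swing the keeper right back, pull the tall tube out and find by feel the one empty well deep enough to take it fully home, with its cap down on the caddy, then lower the keeper all the way over the caps. Leave the short tube in its well and the bottle, jars, mug and plate where they stand.

Things in the scene. Friction and masses are not known exactly. Their poses are not given: they have to be found in the camera images.
- caddy: Light wooden block fixed to the table, 62 (x) x 300 (y) x 108 mm high (end cheeks 118 high). Origin: centre of the underside; y along the row of wells, keeper hinge on the +x side. Five round wells, 28 mm wide, 56 mm apart, alike from above: four are 64 mm deep, one 98 mm; which one varies and no reading tells it. The deep one starts empty.
- well0 (a point): Centre of the mouth of well 0, at the caddy's top face, -112 mm along the caddy's y.
- well1 (a point): Centre of the mouth of well 1, at the caddy's top face, -56 mm along the caddy's y.
- well2 (a point): Centre of the mouth of well 2, at the caddy's top face, +0 mm along the caddy's y.
- well3 (a point): Centre of the mouth of well 3, at the caddy's top face, +56 mm along the caddy's y.
- well4 (a point): Centre of the mouth of well 4, at the caddy's top face, +112 mm along the caddy's y.
- tall_tube: Aluminium tube 26 mm across, 95 mm long below its black cap (34 mm across, 40 mm high), 100 to 200 g. Origin: centre of the foot; z along the tube to the cap. Starts upright in a shallow well, the cap's underside 31 mm above the caddy. In the deep well the cap's underside rests on the caddy's top (origin 13 mm above the table).
- short_tube: Same cap and width, but only 60 mm long below the cap (100 mm in all), about 90 g; fully home in another shallow well, cap resting on the caddy. Origin: centre of the foot; z up. Stays where it is.
- keeper (a joint): Hinge of the keeper, a U-shaped 10 mm steel rod: side arms 82 mm long outside the caddy's ends, a cross bar along the caddy's y. 0: closed, the bar over the caps, its centre 158 mm above the table. Grows as it swings up and back to +x, to 2.05 rad (lying back behind the caddy). Starts half open; stiff, stays where left; about 2 N moves it.
- keeper_hinge (a point): On the keeper's hinge line (parallel to the caddy's y) at mid-length: 45 mm behind (+x) the row of wells, 90 mm above the table.
- keeper_grip (a point): Middle of the keeper's handle: a black round grip 14 mm across, 55 mm long, continuing the cross bar beyond the caddy's -y end, 188 mm from the caddy's middle, 30 mm outside the side arm. Moves with the keeper, 82 mm from the hinge line; closed, it is 45 mm to -x of and 68 mm above the hinge line.
- oil_bottle: Green bottle, 60 mm across, 220 mm high; bystander. Origin: centre of its underside.
- salt_jar: Glass jar, 72 mm across, 90 mm high; bystander. Origin: centre of its underside.
- pepper_jar: Small amber jar, 48 mm across, 75 mm high, standing behind the caddy; bystander. Origin: centre of its underside.
- plate: White plate, 200 mm across, 20 mm high; bystander. Origin: centre of its underside.
- mug: White mug, 80 mm across, 90 mm high; bystander. Origin: centre of its underside.
Not all that is in view belongs to the job. Leave any brown look-alike of the short_tube alone. What is shaped like the tall_tube but blue is not meant.

How it is judged (in metres and radians):
On the way, in this order (a step that is already met when the one before it is completed fails the run):
1. the keeper is swung back clear of the wells (past 0.9 rad) (value of joint keeper above 0.9 rad), for 0.1 s.
2. the tall tube is drawn right out of its well (its foot above the caddy's top) (z of tall_tube in the frame of caddy above 0.109 m), for 0.1 s.
3. the tall tube is fully home in the deep well (z of tall_tube in the frame of caddy between 0.005 and 0.017 m and x of tall_tube in the frame of caddy between -0.006 and 0.006 m and y of tall_tube in the frame of caddy between -0.12 and 0.12 m and angle between tall_tube's own z axis and vertical below 0.09 rad), for 0.2 s.
At the end, for the whole second after the job is handed in: The tall tube is fully home in the deep well (cap resting on the caddy within 4 mm, within 6 mm of the row's middle line, upright within 0.09 rad) and at rest, the short tube is still home in its own well (moved under 12 mm), and the keeper is closed (under 0.1 rad) (all of step 3 and value of joint keeper below 0.1 rad and z of short_tube in the frame of caddy below 0.053 m and distance of short_tube from where it was at the start of the episode below 0.012 m and linear speed of tall_tube below 0.02 m/s); the robot touches nothing.
It fails at once if a bottle, jar, mug or plate is pushed over 30 mm away (distance of any of oil_bottle, salt_jar, pepper_jar, mug, plate from where it was at the start of the episode above 0.03 m).
It fails at once if a bottle, jar or the mug is knocked over (angle between any of oil_bottle, salt_jar, pepper_jar, mug's own z axis and vertical above 0.4 rad).
It also fails if it takes over 72 s, if anything falls off the work surface, if the arm or the gripper's body presses on something with over 40 N, if the wrist force passes 120 N, or if a joint passes its speed limit or range.

## Working session

There is one attempt and no reset: what is moved stays moved. The work goes in short steps, Python scripts to look and compute and a tool call to move; the robot and the scene stay as the last step left them, time stands still between calls to the robot, and variables do not carry over. Pictures are saved under pics/ and viewed, at most 10 in all, crops included, and the job is handed in when it is done.

Besides the shell and the picture viewer there is one more tool, called after "Emit:" as a command line: name --argument value ..., lists and objects as JSON in quotes. jog_arm: Moves the arm, as the interface text tells. Its arguments: {"type":"object","properties":{"plan":{"type":"array"}},"required":["plan"]}

```bash
mkdir -p pics
cat > h.py <<'E'
from station import *
import numpy as np, cv2
def cam(n):
    return camera_model(n)
def pts(n,depth,s=None):
    m=camera_model(n); v,u=np.mgrid[:384,:512]
    P=np.stack([(u-m['cx'])/m['fx']*depth,(v-m['cy'])/m['fy']*depth,depth],-1)
    if 'eye' in m: return P@np.array(m['rotation']).T+np.array(m['eye'])
    M=np.array(m['mount']); P=P@M[:3,:3].T+M[:3,3]
    R=cv2.Rodrigues(np.array(s['tool_rot'],float))[0]
    return P@R.T+np.array(s['ee_pos'])
E
python3 - <<'E'
from h import *
s=state();print(s)
for n in ('scene','side','wrist'):
    p,d=get_image(n); np.savez(f'pics/{n}0.npz',p=p,d=d)
    cv2.imwrite(f'pics/{n}0.png',p[:,:,::-1]); print(n,camera_model(n))
a=np.hstack([np.load(f'pics/{n}0.npz')['p'] for n in('scene','side')])
cv2.imwrite('pics/both.png',cv2.resize(a[:,:,::-1],(800,300)))
E
```

```text
{'time': 0.0, 'qpos': array([-8.25924150e-02,  1.24505430e-01,  1.65168765e+00,  3.69880990e-06,
        1.36749420e+00, -8.25814696e-02]), 'joint_vel': array([ 0.00137726, -0.0005694 , -0.00099373, -0.0006068 , -0.00179964,
        0.00029273]), 'joint_efforts': array([ 3.96925461e-04, -4.23608243e+01, -3.65454090e+01,  2.94756808e-05,
        6.89593100e-03,  2.82237529e-06]), 'ee_pos': array([6.49367596e+02, 2.92448491e-02, 2.21844758e+02]), 'tool_rot': array([-2.22032215e+00, -2.22029619e+00,  2.12126516e-03]), 'ft_force': array([0.24662835, 0.63847442, 0.26810407]), 'torque': array([-0.00137469, -0.02197879, -0.01335451]), 'grasp_force': 0.0, 'grip_width': 85.40285372961775}
scene {'fx': 404.72996223098176, 'fy': 404.72996223098176, 'cx': 255.1550647514053, 'cy': 193.19503232879444, 'eye': array([1067.85427852, -514.77508521,  902.5121093 ]), 'rotation': array([-2.21902677, -1.00336031,  0.37489808])}
side {'fx': 450.229168164114, 'fy': 450.229168164114, 'cx': 249.5009097436141, 'cy': 192.25880709698023, 'eye': array([ -66.01657479,  747.51817243, 1164.62844762]), 'rotation': array([-0.86167187,  2.57603365, -1.02885151])}
wrist {'fx': 308.445964562159, 'fy': 308.445964562159, 'cx': 261.43683477993306, 'cy': 192.71866572163322, 'mount': array([[-8.67989186e-05, -9.58607292e-01, -2.84731544e-01,
         7.28436598e+01],
       [ 9.99999977e-01, -2.78218718e-05, -2.11176699e-04,
         2.64640597e-01],
       [ 1.94513759e-04, -2.84731556e-01,  9.58607273e-01,
        -1.50266563e+02],
       [ 0.00000000e+00,  0.00000000e+00,  0.00000000e+00,
         1.00000000e+00]])}
```

View pics/scene0.png

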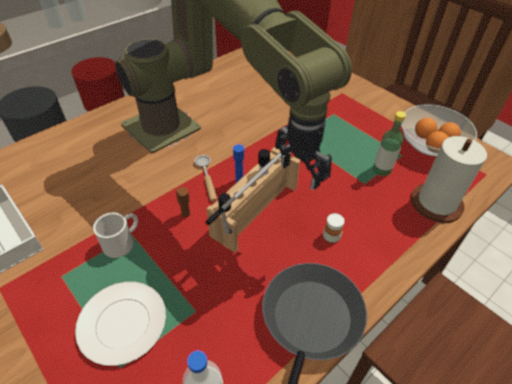

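View pics/side0.png

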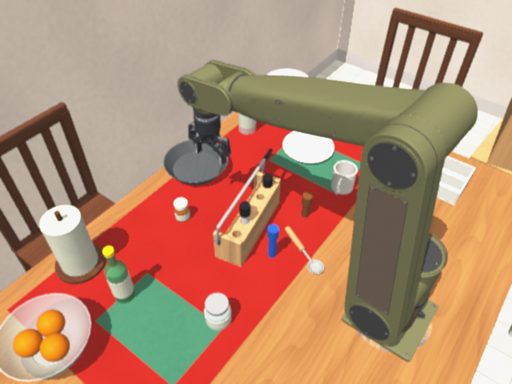

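Scene: the caddy runs from about (225,235) to (290,175), with black caps near (264,157) and (222,203). The blue look-alike is at (238,160) and the brown one at (183,202). Side: caps at (245,210), with aluminium showing below it so probably the tall tube, and (267,181). The keeper grip is at (268,155).

```bash
cat > h.py <<'E'
from station import *
import numpy as np, cv2
def RT(n,s=None):
    m=camera_model(n)
    if 'eye' in m:
        r=np.array(m['rotation'],float)
        return m,(cv2.Rodrigues(r)[0] if r.size==3 else r),np.array(m['eye'])
    M=np.array(m['mount']); R=cv2.Rodrigues(np.array(s['tool_rot'],float))[0]
    return m,R@M[:3,:3],R@M[:3,3]+np.array(s['ee_pos'])
def pts(n,depth,s=None):
    m,R,t=RT(n,s); v,u=np.mgrid[:384,:512]
    P=np.stack([(u-m['cx'])/m['fx']*depth,(v-m['cy'])/m['fy']*depth,depth],-1)
    return P@R.T+t
def proj(n,X,s=None):
    m,R,t=RT(n,s); c=(np.atleast_2d(X)-t)@R
    return np.stack([c[:,0]/c[:,2]*m['fx']+m['cx'],c[:,1]/c[:,2]*m['fy']+m['cy']],-1)
E
python3 - <<'E'
from h import *
for n,b in(('side',(205,140,300,280)),('scene',(195,140,310,250))):
    f=np.load(f'pics/{n}0.npz');p,d=f['p'],f['d'];P=pts(n,d)
    print(n,'table z',np.median(P[300:,200:300,2]))
    h=cv2.cvtColor(p,cv2.COLOR_RGB2HSV)
    roi=np.zeros((384,512),bool);roi[b[1]:b[3],b[0]:b[2]]=1
    wood=roi&(h[...,0]>8)&(h[...,0]<28)&(h[...,1]>50)&(h[...,2]>90)&(d>0)
    z=P[...,2]
    top=wood&(z>103)&(z<113)
    r=cv2.minAreaRect(P[top][:,:2].astype(np.float32)); print('top',top.sum(),r,cv2.boxPoints(r).round().tolist())
    blk=roi&(h[...,2]<60)&(d>0)&(z>110)&(z<260)
    k,l,st,c=cv2.connectedComponentsWithStats(blk.astype(np.uint8))
    for i in range(1,k):
        if st[i,4]>15: Q=P[l==i]; print('blk',st[i].tolist(),Q.mean(0).round(),Q.min(0).round(),Q.max(0).round())
    cr=cv2.resize(p[b[1]:b[3],b[0]:b[2],::-1],None,fx=4,fy=4,interpolation=cv2.INTER_CUBIC)
    cv2.imwrite(f'pics/{n}_crop.png',cr)
a=cv2.imread('pics/side_crop.png')
b=cv2.imread('pics/scene_crop.png');b=cv2.resize(b,(400,int(b.shape[0]*400/b.shape[1])))
o=np.zeros((600,790,3),np.uint8);o[:560,:380]=a[:560];o[:b.shape[0],385:785]=b;cv2.imwrite('pics/crops.png',o)
E
```

```text
side table z -0.8136589765730378
top 912 ((503.49505615234375, -5.6248931884765625), (90.4698486328125, 309.5051574707031), 10.680962562561035) [[430.0, 138.0], [488.0, -166.0], [577.0, -149.0], [519.0, 155.0]]
blk [265, 150, 6, 9, 18] [ 559. -178.  174.] [ 554. -201.  171.] [ 565. -162.  179.]
blk [263, 175, 9, 12, 91] [ 508. -109.  138.] [ 496. -128.  116.] [527. -96. 150.]
blk [240, 203, 10, 14, 112] [475.  56. 168.] [463.  38. 143.] [491.  67. 181.]
scene table z 2.414037991888108
top 1044 ((508.8003234863281, -1.110260009765625), (94.50411987304688, 311.84759521484375), 11.309701919555664) [[432.0, 143.0], [493.0, -163.0], [586.0, -145.0], [525.0, 161.0]]
blk [259, 150, 11, 17, 142] [491.  38. 171.] [474.  29. 143.] [503.  58. 182.]
blk [283, 161, 7, 7, 21] [607.  -1. 254.] [607. -10. 246.] [609.   9. 259.]
blk [206, 194, 24, 31, 212] [ 545. -154.  160.] [ 503. -210.  115.] [ 577. -107.  181.]
```

View pics/crops.png

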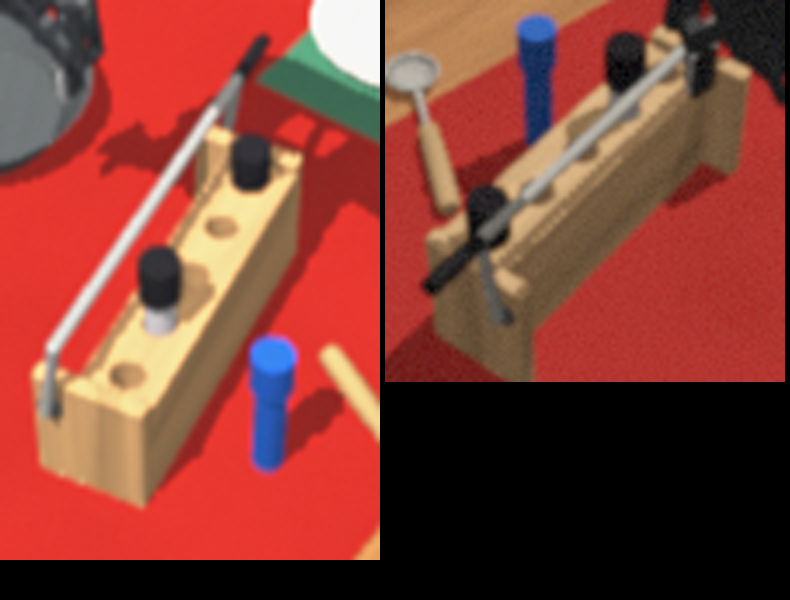

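Side crop: the tall tube is the black cap on aluminium at (160,290). It is in well 3, with one empty well (well 4) toward the camera. The short tube (black cap) is at the -y end, well 0. The blue look-alike stands outside the caddy. The keeper grip runs from (265,40) to (238,78). Now I'll triangulate.

```bash
cat >> h.py <<'E'
def ray(n,uv,s=None):
    m,R,t=RT(n,s); d=R@np.array([(uv[0]-m['cx'])/m['fx'],(uv[1]-m['cy'])/m['fy'],1.]); return t,d/np.linalg.norm(d)
def atz(n,uv,z,s=None):
    t,d=ray(n,uv,s); return t+d*(z-t[2])/d[2]
def tri(a,b):
    A=0;B=0
    for t,d in(a,b):
        M=np.eye(3)-np.outer(d,d);A=A+M;B=B+M@t
    X=np.linalg.solve(A,B); return X,[np.linalg.norm((np.eye(3)-np.outer(d,d))@(X-t)) for t,d in(a,b)]
E
python3 - <<'E'
from h import *
for nm,us,uc in(('grip mid',(268,155),(215,215.5)),('tall cap',None,None)):
    if us: print(nm,tri(ray('side',us),ray('scene',uc)))
for n in('side','scene'):
    f=np.load(f'pics/{n}0.npz');p,d=f['p'],f['d'];P=pts(n,d)
    h=cv2.cvtColor(p,cv2.COLOR_RGB2HSV);dark=(h[...,2]<60)
    for nm,b in (('side tall',(236,198,254,220)),('side short',(260,172,276,190)),('scene tall',(254,146,274,170))):
        if not nm.startswith(n):continue
        k=np.zeros_like(dark);k[b[1]:b[3],b[0]:b[2]]=dark[b[1]:b[3],b[0]:b[2]]
        v,u=np.nonzero(k);uv=((u.min()+u.max())/2,(v.min()+v.max())/2)
        print(nm,uv,atz(n,uv,159 if 'tall' in nm else 128).round(1))
# wells from side, crop px/4+ofs, front-back ellipse centre
for nm,uv in(('well4',(205+128/4,140+376/4)),('well1',(205+221/4,140+227/4))): print(nm,atz('side',uv,108).round(1))
# pepper jar, white/ambers
for nm,us,uc in(('pepper',(181,209),(333,228)),):print(nm,tri(ray('side',us),ray('scene',uc)))
print('cheek', [atz('side',(205+x/4,140+y/4),118).round() for x,y in((38,370),(148,408),(210,130),(300,158))])
E
```

```text
grip mid (array([ 560.40506925, -180.97432781,  167.25879445]), [np.float64(1.714116004010129), np.float64(1.7141160040102486)])
side tall (np.float64(244.5), np.float64(209.5)) [479.7  49.9 159. ]
side short (np.float64(267.0), np.float64(180.5)) [ 514.5 -115.6  128. ]
scene tall (np.float64(264.0), np.float64(158.0)) [484.2  46.8 159. ]
well4 [466.2 105.  108. ]
well1 [500.2 -59.1 108. ]
pepper (array([715.74184317,  91.50237528,  38.12587861]), [np.float64(0.23330836845666153), np.float64(0.23330836845656647)])
cheek [array([518., 147., 118.]), array([431., 126., 118.]), array([ 568., -136.,  118.]), array([ 489., -153.,  118.])]
```

Emit:
jog_arm --plan '[[[-5,-2.5,0,0,0,-0.06,0],[-10,-5,0,0,0,-0.12,0],[-14,-7,0,0,0,-0.19,0],[-18.5,-8.9,0,0,0,-0.19,0],[-18.5,-8.9,0,0,0,-0.19,0]]]'

```text
time: 0.65
ee_pos: [558.8, -189.1, 222.8]
tool_rot: [-2.007, -2.417, 0.002]
ft_force: [0.1, 0.4, 0.6]
grip_width: 42.7
grasp_force: 0.0
```

Run:
```python
from h import *
s=state();print(s['ee_pos'],s['tool_rot'],s['ft_force'],s['grip_width'])
p,d=get_image('wrist');cv2.imwrite('pics/w1.png',p[:,:,::-1]);np.savez('pics/w1.npz',p=p,d=d)
g=np.array([561.2,-185.1,170]);print(proj('wrist',g,s))
print('pan edges',atz('side',(165,160),30),atz('side',(230,160),30),atz('scene',(270,285),30))
```

```text
[ 558.84073529 -189.06060606  222.8148636 ] [-2.0072748  -2.41661938  0.00248013] [0.05878893 0.36970574 0.61703258] 42.67046543426053
[[265.50007014 205.08516247]]
pan edges [936.51207288 -56.48589705  30.        ] [ 742.5878409  -202.35986561   30.        ] [ 726.55697879 -150.33466704   30.        ]
```

View pics/w1.png

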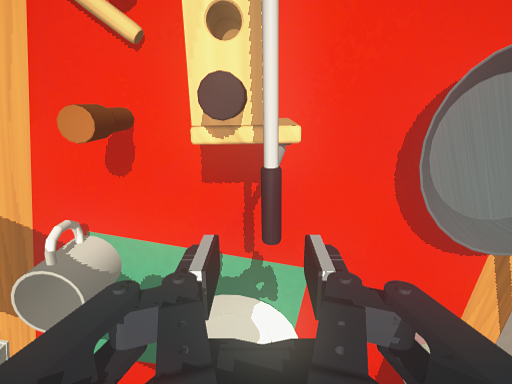

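The wrist view shows the grip at (271,168–243), about 4 mm to +x of my estimate. The short tube's cap is at (222,96) and empty well 1 at (224,20). I'll descend, cage the grip and swing it back.

Emit:
jog_arm --plan '[[[0,0.35,1.5,0,0,0,0],[0,0.35,3.5,0,0,0,0],[0,0.35,5.2,0,0,0,0],[0,0.35,5.2,0,0,0,0.4],[0,0.35,5.2,0,0,0,0.4]]]'

```text
time: 1.2
ee_pos: [564.4, -183.3, 170.1]
tool_rot: [-1.998, -2.422, 0.001]
ft_force: [0.3, 0.1, 0.5]
grip_width: 25.7
grasp_force: 0.0
```

Emit:
jog_arm --plan '[[[0,1.4,0,0,0,0,0.4],[0,2.8,0.1,0,0,0,0.4],[0,4.2,0.5,0,0,0,0.4],[0,5.5,1.1,0,0,0,0.4],[0,6.6,2.0,0,0,0,0.4]]]'

```text
time: 1.7
ee_pos: [631.0, -171.7, 151.0]
tool_rot: [2.0, 2.422, 0.001]
ft_force: [0.2, -0.9, -0.7]
grip_width: 25.8
grasp_force: 0.0
```

Emit:
jog_arm --plan '[[[0,1.0,1.0,0,0,0,0.4],[0,1.6,2.0,0,0,0,0.4],[0,2.2,3.1,0,0,0,0.4],[0,2.8,4.2,0,0,0,0.4],[0,2.9,4.5,0,0,0,0.4]]]'

```text
time: 2.2
ee_pos: [657.1, -166.0, 103.7]
tool_rot: [-1.999, -2.42, 0.002]
ft_force: [-1.3, -0.4, -0.2]
grip_width: 25.6
grasp_force: 0.0
```

Run:
```python
from h import *
s=state();print(s['ee_pos'],s['ft_force'],s['grip_width'])
a=get_image('side')[0][120:280,150:330];b=get_image('scene')[0][120:280,190:370]
cv2.imwrite('pics/k1.png',cv2.resize(np.hstack([a,b])[:,:,::-1],(800,356)))
```

```text
[ 657.06169862 -166.02005815  103.66792181] [-1.32583137 -0.38527401 -0.20575724] 25.619364479842886
```

View pics/k1.png

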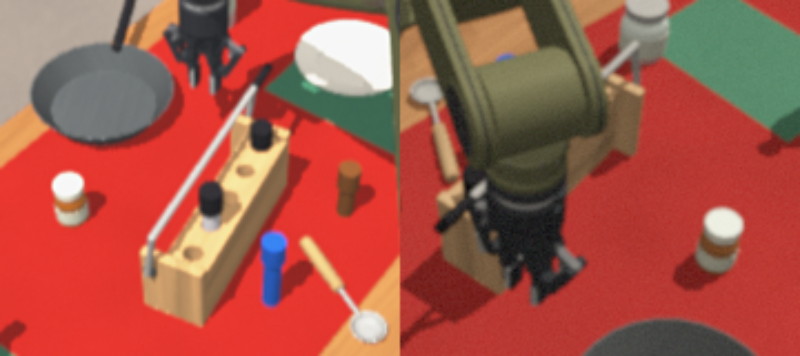

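The keeper has not moved (grip still at side (270,151)), so the fingers missed it. I'll check the heights using depth.

Run:
```python
from h import *
f=np.load('pics/w1.npz');s0=dict(ee_pos=[558.84,-189.06,222.81],tool_rot=[-2.00727,-2.41662,0.00248])
P=pts('wrist',f['d'],s0)
for v in(100,140,175,190,205,220,238):print(v,P[v,271].round(1))
print('cap',P[96,222].round(1),'cheek',P[135,210].round(1))
s=state()
print('tcp proj side',proj('side',s['ee_pos']),'scene',proj('scene',s['ee_pos']))
for n,uv in(('side',(268,155)),('scene',(215,216)),('side',(245,185)),('scene',(240,190))):
  d=np.load(f'pics/{n}0.npz')['d'];Q=pts(n,d);print(n,uv,Q[int(uv[1]),int(uv[0])].round())
```

```text
100 [ 551.4 -115.8  175.5]
140 [ 556.1 -139.7  175. ]
175 [ 560.3 -161.7  177.4]
190 [ 562.2 -171.6  177.4]
205 [ 546.  -117.3  373. ]
220 [ 566.4 -192.7  176.9]
238 [ 568.9 -205.8  176.9]
cap [ 518.  -119.2  147.5] cheek [ 508.9 -151.7  116. ]
tcp proj side [[241.93751587 159.59522954]] scene [[246.15346424 253.03904064]]
side (268, 155) [ 556. -178.  172.]
scene (215, 216) [ 571. -186.  178.]
side (245, 185) [533. -23. 171.]
scene (240, 190) [545. -89. 177.]
```

Run:
```python
from h import *
f=np.load('pics/w1.npz');d=f['d']
m=camera_model('wrist');M=np.array(m['mount'])
v,u=np.mgrid[:384,:512];C=np.stack([(u-m['cx'])/m['fx']*d,(v-m['cy'])/m['fy']*d,d],-1)@M[:3,:3].T+M[:3,3]
for uv in((210,238),(210,250),(195,280),(205,300),(315,238),(322,270),(330,265)):print(uv,d[uv[1],uv[0]],C[uv[1],uv[0]].round(1))
k=(d>0)&(d<190);k[:200]=0
Q=C[k];print(Q[:,2].max(),np.percentile(Q[:,2],[90,95,99]))
s=state();print(s['qpos'])
```

```text
(210, 238) 144.73125 [ 11.2 -23.8 -17.6]
(210, 250) 133.63507 [ 11.  -22.  -29.2]
(195, 280) 108.24433 [ 12.6 -23.  -55.2]
(205, 300) 120.52271 [ -1.7 -21.7 -46.7]
(315, 238) 143.91684 [ 11.6  25.3 -18.3]
(322, 270) 116.82456 [ 11.5  23.2 -46.6]
(330, 265) 120.05161 [ 11.6  27.  -43.2]
-7.898465538630347 [-51.91194455 -35.8654359  -18.40369986]
[-3.26939392e-01  2.77747023e-01  1.67814943e+00 -6.00754142e-05
  1.18756693e+00 -5.16870601e-01]
```

Run:
```python
from h import *
s=state();print(s['ee_pos'])
for n in('scene','side'):
    p,d=get_image(n);P=pts(n,d);r=np.linalg.norm(P[...,:2]-s['ee_pos'][:2],axis=-1)
    k=(r<60)&(P[...,2]>60)&(d>0);z=P[...,2][k];print(n,k.sum(),np.sort(z)[:8].round(1),np.percentile(z,[2,5,20]))
p,d=get_image('wrist');np.savez('pics/w2.npz',p=p,d=d)
k=(d>0)&(d<190);k[:200]=0;print('wrist tip z',np.percentile(pts('wrist',d,s)[k][:,2],[0.2,1,5]))
```

```text
[ 657.1940771  -166.27893787  104.95569037]
scene 5202 [114.6 115.  115.8 115.8 115.8 116.3 116.8 117.3] [142.42474048 168.46049341 263.20284393]
side 1383 [108.8 111.3 113.8 114.5 115.7 116.8 117.8 118.8] [128.11920188 144.65283288 189.44693885]
wrist tip z [115.33496532 121.64619473 136.86046662]
```

The fingertips actually sit about 9 mm behind the reported TCP, about 28 mm less than stated, so the fingers passed above the grip. I'll correct for that and retry 28 mm lower.

Emit:
jog_arm --plan '[[[0,0,-4,0,0,0,0.3],[0,0,-8.5,0,0,0,0],[0,-4,-8.5,0,0,0,0],[0,-8,-8.5,0,0,0,0],[0,-9.5,-8.5,0,0,0,0]]]'

```text
time: 2.95
ee_pos: [562.3, -184.9, 192.3]
tool_rot: [2.001, 2.42, -0.0]
ft_force: [0.3, 0.3, -1.0]
grip_width: 42.7
grasp_force: 0.0
```

Emit:
jog_arm --plan '[[[0,0,0,0,0,0,0],[0,0,2,0,0,0,0],[0,0,4.6,0,0,0,0],[0,0,4.6,0,0,0,0.4],[0,0,4.6,0,0,0,0.4]]]'

```text
time: 3.45
ee_pos: [564.9, -184.1, 144.9]
tool_rot: [-2.0, -2.422, 0.0]
ft_force: [0.6, 0.2, 0.6]
grip_width: 25.8
grasp_force: 0.0
```

Emit:
jog_arm --plan '[[[0,0.8,0,0,0,0,0.4],[0,1.4,0,0,0,0,0.4],[0,2.1,0,0,0,0,0.4],[0,2.8,0.1,0,0,0,0.4],[0,3.5,0.3,0,0,0,0.4]]]'

```text
time: 3.95
ee_pos: [599.8, -177.8, 142.6]
tool_rot: [2.0, 2.421, 0.0]
ft_force: [-2.0, -0.0, 0.3]
grip_width: 25.5
grasp_force: 0.8
```

Emit:
jog_arm --plan '[[[0,1.0,0.3,0,0,0,0.4],[0,2.1,0.8,0,0,0,0.4],[0,3.2,1.6,0,0,0,0.4],[0,4.2,2.6,0,0,0,0.4],[0,5.0,3.7,0,0,0,0.4]]]'

```text
time: 4.45
ee_pos: [648.7, -168.0, 103.8]
tool_rot: [-2.0, -2.422, 0.0]
ft_force: [-2.2, -0.5, 0.6]
grip_width: 25.5
grasp_force: 0.7
```

Emit:
jog_arm --plan '[[[0,0.4,0.7,0,0,0,0.4],[0,0.8,1.4,0,0,0,0.4],[0,1.1,2.0,0,0,0,0.4],[0,1.3,2.4,0,0,0,0.4],[0,1.3,2.4,0,0,0,0.4]]]'

```text
time: 4.95
ee_pos: [658.8, -165.6, 78.8]
tool_rot: [-1.998, -2.419, 0.004]
ft_force: [-5.0, -1.1, -2.9]
grip_width: 25.5
grasp_force: 2.5
```

Run:
```python
from h import *
s=state();print(s['ee_pos'],s['ft_force'])
p,d=get_image('wrist');P=pts('wrist',d,s);h=cv2.cvtColor(p,cv2.COLOR_RGB2HSV)
np.savez('pics/w3.npz',p=p,d=d)
for v in(20,60,100,140):
    row=P[v]; gray=(h[v,:,1]<60)&(h[v,:,2]>60)&(row[:,2]>60)&(row[:,2]<200)
    print(v,np.nonzero(gray)[0][[0,-1]] if gray.any() else None,row[gray].mean(0).round(1) if gray.any() else '')
```

```text
[ 658.8228373  -165.64330521   78.79837235] [-5.00416112 -1.10858835 -2.93532219]
20 [229 255] [634.  -69.3 111.4]
60 [230 256] [636.5 -81.7 111.5]
100 [231 256] [639.  -95.  111.6]
140 [233 257] [ 642.1 -109.2  111.4]
```

The keeper is now at about 1.95 rad. I'll lift away and look down on the caddy.

Emit:
jog_arm --plan '[[[0,-0.4,0,0,0,0,0.3],[0,-0.4,-4,0,0,0,0],[0,-0.4,-8.5,0,0,0,0],[0,-0.4,-13,0,0,0,-0.3],[0,-0.4,-17,0,0,0,-0.3]]]'

```text
time: 5.5
ee_pos: [657.9, -166.8, 255.3]
tool_rot: [1.998, 2.418, 0.004]
ft_force: [0.2, 0.1, -0.0]
grip_width: 55.6
grasp_force: 0.0
```

Emit:
jog_arm --plan '[[[4,-3,0,0,0,0,-0.3],[8,-6,0,0,0,0,-0.3],[12,-10,0,0,0,0,-0.3],[16.7,-12.8,0,0,0,0,-0.3],[16.7,-12.8,0,0,0,0,-0.3]]]'

```text
time: 6.0
ee_pos: [497.6, -24.3, 252.3]
tool_rot: [1.996, 2.422, 0.005]
ft_force: [0.2, -0.3, 0.2]
grip_width: 55.6
grasp_force: 0.0
```

Emit:
jog_arm --plan '[[[0,0,0,0,0,0,-0.3],[0,0,0,0,0,0,-0.3],[0,0,0,0,0,0,-0.3],[0,0,0,0,0,0,-0.3],[0,0,0,0,0,0,-0.3]]]'

```text
time: 6.5
ee_pos: [500.1, -27.4, 250.9]
tool_rot: [-2.002, -2.421, 0.0]
ft_force: [-0.4, 0.3, 0.6]
grip_width: 55.5
grasp_force: 0.0
```

Run:
```python
from h import *
s=state();print(s['ee_pos'],s['tool_rot'])
p,d=get_image('wrist');np.savez('pics/w4.npz',p=p,d=d,e=s['ee_pos'],r=s['tool_rot']);cv2.imwrite('pics/w4.png',p[:,:,::-1])
O=np.array([492.7,-7]);ax=np.array([.981,.192]);ay=np.array([-.192,.981])
for y in(-112,-56,0,56,112):print(y,proj('wrist',np.r_[O+y*ay,108],s).round(1))
```

```text
[500.07664562 -27.4350497  250.89662185] [-2.00161494e+00 -2.42083334e+00  3.55686626e-04]
-112 [[258.5 261.6]]
-56 [[258.1 212. ]]
0 [[257.7 157. ]]
56 [[257.2  95.8]]
112 [[256.6  27.2]]
```

View pics/w4.png

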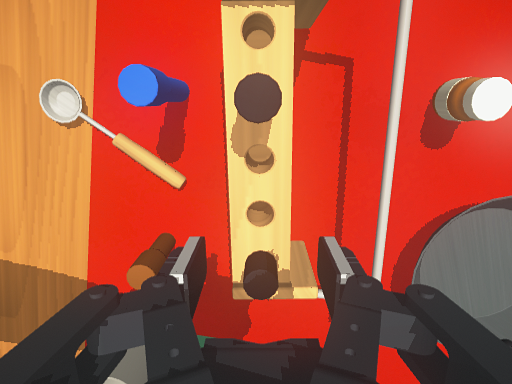

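The wrist view shows empty wells at (259,31), (260,158) and (260,212), the tall cap at (258,97) and the short cap at (261,275). I'll refine the positions from the mouths of the wells.

Run:
```python
from h import *
f=np.load('pics/w4.npz');s=dict(ee_pos=f['e'],tool_rot=f['r']);p,d=f['p'],f['d'];P=pts('wrist',d,s);z=P[...,2]
top=(z>104)&(z<112);top[:, :215]=0;top[:,305:]=0
k=((z<104)&(d>0)).astype(np.uint8)
C=[]
for y,c in((112,(260,30)),(0,(260,159)),(-56,(260,212))):
    m=np.zeros_like(k);cv2.circle(m,c,24,1,-1);m&=k
    n,l,st,ce=cv2.connectedComponentsWithStats(m);i=l[c[1],c[0]] or 1+st[1:,4].argmax()
    v,u=np.nonzero(l==i);Q=np.array([atz('wrist',q,108,s)[:2] for q in zip(u,v)],np.float32)
    # rim-limited: centre by bounding in both axes
    ctr,r=cv2.minEnclosingCircle(Q);print(y,st[i].tolist(),'mean',Q.mean(0).round(1),'circ',np.round(ctr,1),round(r,1));C.append((y,Q.mean(0)))
# tall cap top
zz=(z>170)&(z<186);v,u=np.nonzero(zz[60:135,225:295]);Q=np.array([atz('wrist',(a+225,b+60),179,s)[:2] for a,b in zip(u,v)],np.float32)
print('tall cap',len(u),Q.mean(0).round(1),cv2.minEnclosingCircle(Q),np.median(z[60:135,225:295][zz[60:135,225:295]]))
a=C[0][1]-C[2][1];print('yaw',np.degrees(np.arctan2(-a[0],a[1])),np.linalg.norm(a))
R=cv2.Rodrigues(s['tool_rot'])[0];print('tool yaw',np.degrees(np.arctan2(-R[0,0],R[1,0])),'tilt',R[:,2])
```

```text
112 [242, 14, 32, 35, 879] mean [472.7 100.1] circ [472.7  99.9] 13.7
0 [245, 145, 29, 28, 624] mean [494.5  -8.4] circ [494.5  -8.4] 13.7
-56 [247, 201, 27, 25, 527] mean [505.4 -62.6] circ [505.5 -63. ] 13.7Traceback (most recent call last):
  File "<stdin>", line 13, in <module>
  File "h.py", line 20, in atz
    t,d=ray(n,uv,s); return t+d*(z-t[2])/d[2]
        ~~~^^^^^^^^
  File "h.py", line 18, in ray
    m,R,t=RT(n,s); d=R@np.array([(uv[0]-m['cx'])/m['fx'],(uv[1]-m['cy'])/m['fy'],1.]); return t,d/np.linalg.norm(d)
          ~~^^^^^
  File "h.py", line 4, in RT
    m=camera_model(n)
ValueError: time passes only in moves, steps and waits
```

Emit:
jog_arm --plan '[[[3,0,0,0,0,-0.01,-0.3],[6,-0.24,1,0,0,-0.01,-0.3],[7.5,-0.24,2,0,0,-0.01,-0.3],[7.5,-0.24,4,0,0,-0.01,-0.3],[7.5,-0.24,6,0,0,-0.01,-0.3]]]'

```text
time: 7.05
ee_pos: [483.4, 46.8, 190.9]
tool_rot: [1.987, 2.432, 0.001]
ft_force: [0.1, -0.9, -0.3]
grip_width: 55.7
grasp_force: 0.0
```

Emit:
jog_arm --plan '[[[0,0,1.5,0,0,0,-0.3],[0,0,3,0,0,0,-0.3],[0,0,4.5,0,0,0,-0.3],[0,0,5.5,0,0,0,-0.3],[0,0,5.5,0,0,0,-0.3]]]'

```text
time: 7.55
ee_pos: [481.9, 46.3, 134.2]
tool_rot: [-1.987, -2.43, 0.003]
ft_force: [-0.2, 0.4, -0.1]
grip_width: 55.3
grasp_force: 0.0
```

Emit:
jog_arm --plan '[[[0,0,0,0,0,0,-0.1],[0,0,0,0,0,0,0.1],[0,0,0,0,0,0,0.2],[0,0,0,0,0,0,0.5],[0,0,0,0,0,0,0.5]]]'

```text
time: 8.05
ee_pos: [483.8, 46.4, 137.4]
tool_rot: [1.987, 2.431, 0.002]
ft_force: [-0.1, -0.5, 4.8]
grip_width: 32.5
grasp_force: 60.1
```

Emit:
jog_arm --plan '[[[0,0,-1.5,0,0,0,0.5],[0,0,-3,0,0,0,0.5],[0,0,-5,0,0,0,0.5],[0,0,-7,0,0,0,0.5],[0,0,-8.5,0,0,0,0.5]]]'

```text
time: 8.55
ee_pos: [483.1, 46.4, 223.5]
tool_rot: [1.988, 2.431, 0.001]
ft_force: [0.4, -0.1, -2.5]
grip_width: 32.3
grasp_force: 60.7
```

Emit:
jog_arm --plan '[[[0,0,0,0,0,0,0.5],[0,0,0,0,0,0,0.5],[0,0,0,0,0,0,0.5],[0,0,0,0,0,0,0.5],[0,0,0,0,0,0,0.5]]]'

```text
time: 9.05
ee_pos: [482.4, 46.4, 220.1]
tool_rot: [-1.988, -2.431, 0.002]
ft_force: [0.1, 0.6, -1.5]
grip_width: 32.6
grasp_force: 60.7
```

Run:
```python
from h import *
s=state();print(s['ee_pos'],s['tool_rot'],s['ft_force'],s['grip_width'])
p,d=get_image('wrist');np.savez('pics/w5.npz',p=p,d=d,e=s['ee_pos'],r=s['tool_rot'])
a=get_image('side')[0];b=get_image('scene')[0]
o=np.zeros((384,790,3),np.uint8)
o[:,:512]=p;o[:180,520:700]=a[100:280,180:360];o[190:370,520:700]=b[80:260,170:350];cv2.imwrite('pics/w5.png',o[:,:,::-1])
```

```text
[482.44691937  46.40117298 220.05787938] [-1.98762598e+00 -2.43094453e+00  1.93427391e-03] [ 0.06892395  0.5805046  -1.51084671] 32.602097733411625
```

View pics/w5.png

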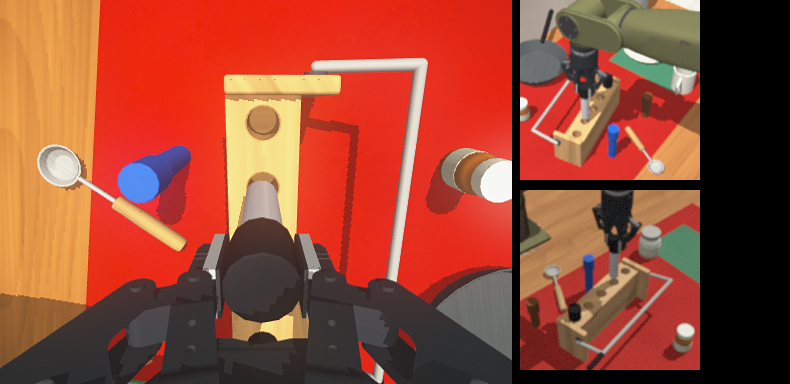

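The tube is held upright just above the caddy (wrist view: cap at (262,268), foot over the open well 3 at (262,190)). I'll try well 4 first, 56 mm along +y.

Emit:
jog_arm --plan '[[[2,0,0,0,0,0,0.5],[4,0,0,0,0,0,0.5],[5.6,0,0,0,0,0,0.5],[5.6,0,0,0,0,0,0.5],[5.6,0,0,0,0,0,0.5]]]'

```text
time: 9.7
ee_pos: [471.9, 101.2, 221.1]
tool_rot: [1.987, 2.433, -0.001]
ft_force: [0.8, -0.4, -1.3]
grip_width: 32.6
grasp_force: 60.7
```

Emit:
jog_arm --plan '[[[0,0,0.8,0,0,0,0.5],[0,0,1.6,0,0,0,0.5],[0,0,2.1,0,0,0,0.5],[0,0,2.4,0,0,0,0.5],[0,0,2.4,0,0,0,0.5]]]'

```text
time: 10.2
ee_pos: [471.6, 101.1, 196.3]
tool_rot: [-1.989, -2.431, 0.001]
ft_force: [0.2, 1.0, -1.1]
grip_width: 32.6
grasp_force: 60.6
```

Emit:
jog_arm --plan '[[[0,0,0.5,0,0,0,0.5],[0,0,1,0,0,0,0.5],[0,0,1.5,0,0,0,0.5],[0,0,1.5,0,0,0,0.5],[0,0,1.5,0,0,0,0.5]]]'

```text
time: 10.7
ee_pos: [471.7, 101.3, 181.9]
tool_rot: [-1.988, -2.432, 0.001]
ft_force: [0.3, 0.4, -1.7]
grip_width: 31.9
grasp_force: 60.6
```

Emit:
jog_arm --plan '[[[0,0,1,0,0,0,0.5],[0,0,2,0,0,0,0.5],[0,0,3,0,0,0,0.5],[0,0,4,0,0,0,0.5],[0,0,4,0,0,0,0.5]]]'

```text
time: 11.2
ee_pos: [471.4, 101.3, 140.1]
tool_rot: [-1.988, -2.431, 0.001]
ft_force: [1.3, -0.2, -2.9]
grip_width: 32.6
grasp_force: 60.5
```

Emit:
jog_arm --plan '[[[0,0,0.2,0,0,0,0.5],[0,0,0.4,0,0,0,0.5],[0,0,0.6,0,0,0,0.5],[0,0,0.8,0,0,0,0.5],[0,0,0.8,0,0,0,0.5]]]'

```text
time: 11.7
ee_pos: [472.4, 101.3, 137.3]
tool_rot: [1.988, 2.432, 0.0]
ft_force: [-5.5, -0.6, 12.2]
grip_width: 32.6
grasp_force: 62.5
```

Well 4 is shallow: it stopped at the same height with a 12 N push. Next is well 2.

Emit:
jog_arm --plan '[[[0,0,-2,0,0,0,0.5],[0,0,-4,0,0,0,0.5],[0,0,-6,0,0,0,0.5],[0,0,-8,0,0,0,0.5],[0,0,-8.7,0,0,0,0.5]]]'

```text
time: 12.2
ee_pos: [473.0, 101.4, 223.9]
tool_rot: [1.987, 2.43, 0.005]
ft_force: [0.4, 0.9, -0.3]
grip_width: 32.7
grasp_force: 61.0
```

Emit:
jog_arm --plan '[[[-3,0,0,0,0,0,0.5],[-6,0,0,0,0,0,0.5],[-9,0,0,0,0,0,0.5],[-11.2,0,0,0,0,0,0.5],[-11.2,0,0,0,0,0,0.5]]]'

```text
time: 12.7
ee_pos: [494.0, -10.5, 220.3]
tool_rot: [-1.992, -2.428, 0.002]
ft_force: [0.1, 0.9, -2.0]
grip_width: 32.6
grasp_force: 61.0
```

Emit:
jog_arm --plan '[[[0,0,0,0,0,0,0.5],[0,0,0.8,0,0,0,0.5],[0,0,1.6,0,0,0,0.5],[0,0,2.1,0,0,0,0.5],[0,0,2.4,0,0,0,0.5]]]'

```text
time: 13.2
ee_pos: [493.7, -7.9, 196.0]
tool_rot: [-1.987, -2.432, 0.001]
ft_force: [0.3, -0.8, -1.1]
grip_width: 32.5
grasp_force: 61.0
```

Emit:
jog_arm --plan '[[[0,0,0.3,0,0,0,0.5],[0,0,0.6,0,0,0,0.5],[0,0,0.9,0,0,0,0.5],[0,0,0.9,0,0,0,0.5],[0,0,0.9,0,0,0,0.5]]]'

```text
time: 13.7
ee_pos: [494.1, -8.5, 188.2]
tool_rot: [1.989, 2.432, 0.0]
ft_force: [0.1, -0.3, -1.3]
grip_width: 32.3
grasp_force: 61.0
```

Inside well 2. Going down.

Emit:
jog_arm --plan '[[[0,0,1.2,0,0,0,0.5],[0,0,2.4,0,0,0,0.5],[0,0,3.6,0,0,0,0.5],[0,0,4.6,0,0,0,0.5],[0,0,4.6,0,0,0,0.5]]]'

```text
time: 14.2
ee_pos: [493.5, -8.3, 139.9]
tool_rot: [-1.988, -2.431, 0.001]
ft_force: [1.2, -0.4, -2.5]
grip_width: 32.1
grasp_force: 60.8
```

Emit:
jog_arm --plan '[[[0,0,0.2,0,0,0,0.5],[0,0,0.4,0,0,0,0.5],[0,0,0.6,0,0,0,0.5],[0,0,0.8,0,0,0,0.5],[0,0,0.8,0,0,0,0.5]]]'

```text
time: 14.7
ee_pos: [494.8, -8.8, 137.4]
tool_rot: [1.988, 2.431, -0.0]
ft_force: [-5.7, 0.6, 11.7]
grip_width: 32.8
grasp_force: 62.6
```

Well 2 is shallow too, so well 1 is left.

Emit:
jog_arm --plan '[[[0,0,-2,0,0,0,0.5],[0,0,-4,0,0,0,0.5],[0,0,-6,0,0,0,0.5],[0,0,-8,0,0,0,0.5],[0,0,-8.7,0,0,0,0.5]]]'

```text
time: 15.2
ee_pos: [495.3, -8.6, 224.0]
tool_rot: [1.986, 2.429, 0.004]
ft_force: [1.5, 0.9, -2.4]
grip_width: 32.4
grasp_force: 61.1
```

Emit:
jog_arm --plan '[[[-2,0,0,0,0,0,0.5],[-4,0,0,0,0,0,0.5],[-5.6,0,0,0,0,0,0.5],[-5.6,0,0,0,0,0,0.5],[-5.6,0,0,0,0,0,0.5]]]'

```text
time: 15.7
ee_pos: [505.0, -63.4, 220.5]
tool_rot: [-1.989, -2.43, 0.0]
ft_force: [0.2, 1.0, -2.4]
grip_width: 32.3
grasp_force: 61.0
```

Emit:
jog_arm --plan '[[[0,0,0,0,0,0,0.5],[0,0,0.8,0,0,0,0.5],[0,0,1.6,0,0,0,0.5],[0,0,2.1,0,0,0,0.5],[0,0,2.4,0,0,0,0.5]]]'

```text
time: 16.2
ee_pos: [504.8, -63.1, 195.9]
tool_rot: [-1.987, -2.432, 0.001]
ft_force: [-0.2, 0.2, -0.8]
grip_width: 32.4
grasp_force: 61.1
```

Emit:
jog_arm --plan '[[[0,0,0.3,0,0,0,0.5],[0,0,0.6,0,0,0,0.5],[0,0,0.9,0,0,0,0.5],[0,0,0.9,0,0,0,0.5],[0,0,0.9,0,0,0,0.5]]]'

```text
time: 16.7
ee_pos: [505.3, -63.4, 188.2]
tool_rot: [1.989, 2.432, 0.0]
ft_force: [-0.2, 0.2, -1.6]
grip_width: 32.2
grasp_force: 61.1
```

Emit:
jog_arm --plan '[[[0,0,1.2,0,0,0,0.5],[0,0,2.4,0,0,0,0.5],[0,0,3.6,0,0,0,0.5],[0,0,4.6,0,0,0,0.5],[0,0,4.6,0,0,0,0.5]]]'

```text
time: 17.2
ee_pos: [504.6, -63.1, 139.8]
tool_rot: [-1.987, -2.431, 0.001]
ft_force: [1.5, -0.4, -3.4]
grip_width: 32.2
grasp_force: 60.9
```

Emit:
jog_arm --plan '[[[0,0,0.2,0,0,0,0.5],[0,0,0.4,0,0,0,0.5],[0,0,0.6,0,0,0,0.5],[0,0,0.8,0,0,0,0.5],[0,0,0.8,0,0,0,0.5]]]'

```text
time: 17.7
ee_pos: [505.0, -63.3, 133.9]
tool_rot: [-1.988, -2.432, 0.0]
ft_force: [-0.3, -0.6, -1.1]
grip_width: 32.7
grasp_force: 61.0
```

Well 1 is the deep one, with no stop at the shallow depth. I'll lower to home, 29 mm more.

Emit:
jog_arm --plan '[[[0,0,0.6,0,0,0,0.5],[0,0,1.2,0,0,0,0.5],[0,0,1.8,0,0,0,0.5],[0,0,2.4,0,0,0,0.5],[0,0,2.4,0,0,0,0.5]]]'

```text
time: 18.2
ee_pos: [504.7, -63.2, 108.8]
tool_rot: [-1.988, -2.431, 0.001]
ft_force: [0.5, 0.1, -1.7]
grip_width: 32.4
grasp_force: 61.0
```

Emit:
jog_arm --plan '[[[0,0,0.2,0,0,0,0.5],[0,0,0.4,0,0,0,0.5],[0,0,0.6,0,0,0,0.5],[0,0,0.6,0,0,0,0.5],[0,0,0.6,0,0,0,0.5]]]'

```text
time: 18.7
ee_pos: [505.5, -63.5, 106.3]
tool_rot: [-1.988, -2.432, 0.0]
ft_force: [-5.5, 1.5, 8.9]
grip_width: 32.8
grasp_force: 62.2
```

The tube is home: z stopped 31 mm below the shallow stop. I'll release, rise and go to the keeper's grip.

Emit:
jog_arm --plan '[[[0,0,-0.3,0,0,0,0.1],[0,0,-0.3,0,0,0,-0.2],[0,0,-0.3,0,0,0,-0.3],[0,0,-2,0,0,0,-0.3],[0,0,-5,0,0,0,-0.3]]]'

```text
time: 19.2
ee_pos: [503.2, -62.9, 151.7]
tool_rot: [-1.985, -2.428, 0.004]
ft_force: [0.8, -0.6, -0.9]
grip_width: 55.4
grasp_force: 0.0
```

Emit:
jog_arm --plan '[[[0,0,-4,0,0,0,-0.1],[0,0,-9,0,0,0,0],[-3,3,-9,0,0,0,0],[-7,7,-9,0,0,0,0],[-10,10,-9,0,0,0,0]]]'

```text
time: 19.7
ee_pos: [624.7, -142.4, 245.1]
tool_rot: [1.987, 2.431, 0.001]
ft_force: [-0.1, 1.0, 0.6]
grip_width: 42.5
grasp_force: 0.0
```

Emit:
jog_arm --plan '[[[-3,2.6,0,0,0,0,0],[-3,2.6,0,0,0,0,0],[-3,2.6,0,0,0,0,0],[-3,2.6,0,0,0,0,0],[-3,2.6,0,0,0,0,0]]]'

```text
time: 20.2
ee_pos: [653.9, -165.0, 244.7]
tool_rot: [1.988, 2.432, 0.0]
ft_force: [-0.4, 0.6, -0.1]
grip_width: 42.4
grasp_force: 0.0
```

Run:
```python
from h import *
s=state();print(s['ee_pos'],s['tool_rot'],s['ft_force'],s['grip_width'])
p,d=get_image('wrist');P=pts('wrist',d,s);cv2.imwrite('pics/w6.png',p[:,:,::-1])
h=cv2.cvtColor(p,cv2.COLOR_RGB2HSV);k=(h[...,2]<80)&(P[...,2]>90)&(P[...,2]<125)&(d>180)
k[:, :225]=0;k[:,300:]=0
v,u=np.nonzero(k);print('handle',len(u),u.min(),u.max(),v.min(),v.max(),P[k].mean(0).round(1),P[k].min(0).round(),P[k].max(0).round())
z=P[...,2];c=(z>135)&(z<185)&(d>180);n,l,st,ce=cv2.connectedComponentsWithStats(c.astype(np.uint8))
for i in range(1,n):
    if st[i,4]>150:print(st[i].tolist(),P[l==i].mean(0).round(1),np.median(z[l==i]).round(1))
```

```text
[ 653.93807268 -164.97459489  244.65518551] [1.98751896e+00 2.43242772e+00 4.25306151e-04] [-0.42853987  0.58441083 -0.06114518] 42.44850804125737Traceback (most recent call last):
  File "<stdin>", line 6, in <module>
    return umr_minimum(a, axis, None, out, keepdims, initial, where)
ValueError: zero-size array to reduction operation minimum which has no identity
```

View pics/w6.png

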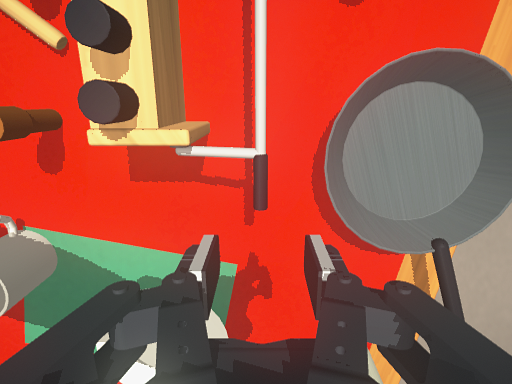

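Both caps now stand at the same height by the wrist view, at (98,25) and (108,102). The grip is centred between the fingers at (261,155–210). I'll descend, grip it, then swing it along the arc.

Emit:
jog_arm --plan '[[[0,0,4,0,0,0,0],[0,0,8,0,0,0,0],[0,0,12,0,0,0,0],[0,0,15,0,0,0,0],[0,0,16.4,0,0,0,0]]]'

```text
time: 20.75
ee_pos: [652.0, -164.5, 76.7]
tool_rot: [-1.985, -2.429, 0.003]
ft_force: [-0.1, 0.3, 0.2]
grip_width: 42.7
grasp_force: 0.0
```

Emit:
jog_arm --plan '[[[0,0,0,0,0,0,0.3],[0,0,0,0,0,0,0.6],[0,0,0,0,0,0,0.8],[0,0,0,0,0,0,0.8],[0,0,0,0,0,0,0.8]]]'

```text
time: 21.25
ee_pos: [653.1, -166.1, 81.4]
tool_rot: [-1.987, -2.431, 0.004]
ft_force: [-6.2, -0.8, -1.5]
grip_width: 11.9
grasp_force: 58.4
```

Emit:
jog_arm --plan '[[[0,-0.2,-0.7,0,0,0,0.8],[0,-0.45,-1.4,0,0,0,0.8],[0,-0.7,-2.0,0,0,0,0.8],[0,-1.0,-2.6,0,0,0,0.8],[0,-1.4,-3.2,0,0,0,0.8]]]'

```text
time: 21.75
ee_pos: [640.9, -168.6, 112.8]
tool_rot: [1.988, 2.431, 0.001]
ft_force: [-0.9, -1.4, -10.1]
grip_width: 11.7
grasp_force: 58.3
```

Emit:
jog_arm --plan '[[[0,-0.7,-0.8,0,0,0,0.8],[0,-1.6,-1.6,0,0,0,0.8],[0,-2.7,-2.3,0,0,0,0.8],[0,-3.8,-2.8,0,0,0,0.8],[0,-5.0,-3.1,0,0,0,0.8]]]'

```text
time: 22.25
ee_pos: [596.1, -177.9, 149.4]
tool_rot: [1.982, 2.424, 0.014]
ft_force: [8.0, 7.3, 7.1]
grip_width: 11.6
grasp_force: 58.4
```

Emit:
jog_arm --plan '[[[0,-1.2,-0.2,0,0,0,0.8],[0,-2.4,-0.2,0,0,0,0.8],[0,-3.5,0,0,0,0,0.8],[0,-4.4,0.3,0,0,0,0.8],[0,-5.0,0.6,0,0,0,0.8]]]'

```text
time: 22.75
ee_pos: [546.8, -188.1, 146.5]
tool_rot: [1.983, 2.423, 0.012]
ft_force: [-0.7, 10.0, 22.4]
grip_width: 11.4
grasp_force: 63.4
```

Emit:
jog_arm --plan '[[[0,-0.3,0.2,0,0,0,0.8],[0,-0.6,0.4,0,0,0,0.8],[0,-0.9,0.6,0,0,0,0.8],[0,-1.2,0.8,0,0,0,0.8],[0,-1.2,0.8,0,0,0,0.8]]]'

```text
time: 23.25
ee_pos: [533.4, -190.8, 138.4]
tool_rot: [1.985, 2.427, 0.006]
ft_force: [-8.9, 7.6, 22.2]
grip_width: 11.7
grasp_force: 65.6
```

Emit:
jog_arm --plan '[[[0,-0.3,0.3,0,0,0,0.8],[0,-0.5,0.5,0,0,0,0.8],[0,-0.5,0.5,0,0,0,0.8],[0,-0.5,0.5,0,0,0,0.8],[0,-0.5,0.5,0,0,0,0.8]]]'

```text
time: 23.75
ee_pos: [531.2, -191.1, 136.2]
tool_rot: [1.982, 2.424, 0.013]
ft_force: [-5.4, 14.0, 30.1]
grip_width: 11.2
grasp_force: 67.5
```

Emit:
jog_arm --plan '[[[0,0.2,0,0,0,0,0.4],[0,0.2,0,0,0,0,0],[0,0.2,0,0,0,0,0],[0,0.2,-3,0,0,0,0],[0,0.2,-8,0,0,0,0]]]'

```text
time: 24.25
ee_pos: [524.9, -190.2, 200.0]
tool_rot: [-1.982, -2.424, 0.004]
ft_force: [1.1, 0.2, 0.7]
grip_width: 43.0
grasp_force: 0.0
```

Emit:
jog_arm --plan '[[[0,0,-2,0,0,0,0],[0,0,-2,0,0,0,0.5],[0,0,-2,0,0,0,1],[0,0,-2,0,0,0,1],[0,0,-2,0,0,0,1]]]'

```text
time: 24.75
ee_pos: [527.0, -190.9, 221.6]
tool_rot: [-1.986, -2.429, 0.002]
ft_force: [-0.7, 1.1, 0.5]
grip_width: -0.0
grasp_force: 0.0
```

Run:
```python
from h import *
s=state();print(s['ee_pos'],s['ft_force'])
p,d=get_image('wrist');P=pts('wrist',d,s);cv2.imwrite('pics/w7.png',p[:,:,::-1])
z=P[...,2];O=np.array([494.5,-8.4]);ax=np.array([.980,.197]);ay=np.array([-.197,.980])
X=(P[...,:2]-O)@ax;Y=(P[...,:2]-O)@ay
for lo,hi in((-205,-170),(-150,-132),(-95,-75)):
    k=(Y>lo)&(Y<hi)&(abs(X)<60)&(z>150)&(z<190)&(d>0);print(lo,k.sum(),X[k].mean(),np.percentile(z[k],[50,95]) if k.any() else '')
for y in(-112,-56):
    k=(abs(Y-y)<12)&(abs(X)<16)&(z>130)&(z<152);print('cap',y,k.sum(),np.median(z[k]),X[k].mean(),Y[k].mean())
```

```text
[ 526.96955655 -190.93665033  221.5924383 ] [-0.67612051  1.09348067  0.52987905]
-205 864 -0.08806718639049196 [163.28461672 164.77842969]
-150 372 0.009231953525893533 [161.70012613 163.01780466]
-95 515 -0.04632085809151398 [161.67001292 163.32270673]
cap -112 984 147.3176903321858 -0.2699498387079824 -112.18217672507602
cap -56 997 147.3815276291941 -0.22728838676918606 -58.70486422807896
```

View pics/w7.png

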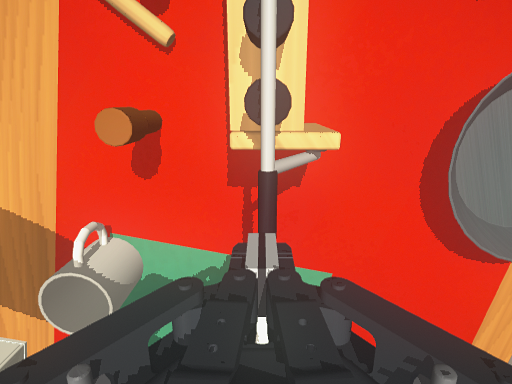

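The bar runs over the middle of both caps at x ≈ 0, with its top at 163 mm (centre 158, closed). Both caps are at about 148 mm (home), and the gripper is clear.

```bash
python3 -c "
from station import *
print(close_job())"
```

```text
the job is handed in; nothing more can be done
None
```

I handed the job in with the tall tube fully home in well 1 (the deep one), the keeper closed over both caps, and the short tube still in its well; I didn't push any of the other items, and the hand-in returned no verdict.

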